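Tip wax rods from a carrying tray through the slot of the rod box

ROBOT

A 6-joint arm with a two-finger parallel gripper is mounted at the origin on the work surface. World frame = base frame: x ahead of the robot, y to its left, z up, the work surface at z = 0. Lengths are in mm, angles in rad, forces in N, time in s.
With the tool pointing down it reaches from about 300 to 775 mm from the base axis. Payload 14.6 kg.
Tool frame: the origin (TCP) lies on the centre line of the jaws, within the pads' length; the fingertips stand 19 mm ahead of it and the grasp point (between the pads) is the TCP (bot.tip_reach is the distance from the TCP to the fingertips, in mm); y points along the fingers, x is the direction in which the jaws open and shut, and the axes are right-handed (so a half turn about y gives the same grasp; the last joint's range is limited). The gripper opens to 85 mm and grips with 20 to 120 N. Pads are 22 mm wide; open, the fingers measure 114 mm over their backs; the gripper's body (76 mm by 85 mm) begins 54 mm behind the grasp point. The pads swing forward as they close: fully open they stand 13 mm farther back than shut.
Start: joints at [1.07, 0.3, 1.521, -0, 1.321, -0.067], TCP at [231.173, 499.048, 250.281] pointing down, gripper open.
Joint ranges: [-3.03, 3.03], [-0.79, 2.21], [0.23, 2.52], [-1.04, 4.18], [0, 3.07], [-2.55, 2.55]. Speed limits (rad/s): [2.22, 2.22, 2.57, 3.14, 3.14, 3.14].

INTERFACE

Orientations are given as a unit quaternion [w, x, y, z].
In Python, from rig import bot gives the robot as it stands. Calls block until the motion is done:
- bot.move_to(position, orientation): joint-space move of the TCP to a pose.
- bot.servo_line(position, attitude=None, speed=150, until_force=None): straight line of the TCP; attitude=None keeps the orientation; speed is the mean speed in mm/s. With until_force (N) it stops when the force on the tool has changed by that much, and returns True; else False.
- bot.move_joints(angles): joint-space move.
- bot.move_gripper(opening, grip_force=None): finger opening in mm; grip_force is the grip in N (None keeps the last); returns when the fingers have stopped.
- bot.dwell(seconds).
- bot.ik(position, orientation): joint angles nearest the present ones, or None.
- bot.read_state(): the state.
- bot.read_camera(name): name is "scene" or "top" or "wrist"; returns a dict with "image" (480x640x3 uint8, blue, green, red), "depth" (480x640 float32, mm along the optical axis (not along the pixel's ray), 0 where there is no reading), "fovy" (degrees; the focal length in pixels is half the picture's height over the tangent of half this angle, whatever the lens; pixels are square), "cx", "cy" (the principal point, pixels), "eye" and "attitude" of the camera in the world; the wrist camera has in their place "mount" (4x4, takes a point from camera to tool coordinates, whose origin is the TCP and whose axes are the tool frame's). Camera axes: x right, y down, z forward; pixel columns grow to the right and rows downward; lengths in mm; the calibration is good to about 2 mm. A picture is of the moment at which its call begins: read the wrist's pose just before it.
A pose or a line that the arm cannot do raises bot.MotionError and nothing moves.
- bot.finish_job(): hands the job in, once; it reports no verdict.
The state is a dict: "clock": time; "joint_positions": joint angles; "qvel": joint speeds; "effort": joint torques, N m; "ee_pos": TCP position; "tool_rot": TCP orientation; "ft_force": force on the tool from outside, world axes, zero at the start; "moment": the same for the moment, N m; "grip_width": finger opening in mm.
Only numpy, scipy, OpenCV 4.12 (cv2) and the standard library are available. Lean on these libraries where they do the work, as an engineer would, in place of code of your own. Each camera call takes 0.05 s, during which the arm holds its last target.

TASK

Empty the tray of wax rods into the slotted rod box: carry the tray by its swinging handle onto the box's deck, turned so that its open edge lies along the slot behind the small ridge, and let go of it there. Then take it by the stub at its back and tip it so that all three rods roll through the slot into the box, and set the empty tray down level on the deck again and let go. Do not touch the soft wax rods with the gripper, and leave the other things on the bench where they are.

Things in the scene. Friction and masses are not known exactly. Their poses are not given: they have to be found in the camera images.
- box: Fixed plywood rod box, 130 mm deep (its x, pointing roughly to the robot's left) by 180 wide (y). Origin: centre of its underside on the bench. From its -x side: a stop board rising to 90 mm that stops rolling rods, the slot, a ridge 5 mm wide and 5 high, then a flat deck 60 mm above the bench where the tray is to stand. Hollow inside, floor 8 mm up; clear panel at the +x face.
- box_slot (a point): Centre of the slot mouth, level with the deck's top; axes as the box's, y along the slot. The slot is 30 mm wide (x -15 to 15) and 150 long (y -75 to 75). Stop board: x -23 to -15, 30 mm above the deck. Ridge: x 15 to 20. Deck: x 20 to 107. The tray stands well with its open edge at x 15 to 22 and y within 8 mm of centred, its x axis along this x.
- tray: Loose aluminium tray, 0.3 to 0.5 kg, three rods in it. Origin: centre of its underside; y along the rods, x towards the back. Feet: bottoms of two end walls (y -68, 68; 36 mm high), x -35 to 35. Back wall outer face x 35, 46 mm high. Open at -x; its floor slopes down 8 degrees to the back. To empty it, raise the back, turning about the feet's front ends (x -35, z 0) by 40 to 45 degrees.
- tray_lip (a point): Middle of the tray's open pouring edge, 132 mm long (along y), 16 mm above the surface the tray stands on, 40 mm in -x from the tray's centre and 5 mm in front of its feet. Axes as the tray's.
- tray_bail (a point): Middle of the grip of the tray's swinging handle: level dark bar 12 mm thick, 70 long, parallel to tray y, 83 mm above the tray's underside and 51.5 mm in tray +x from the open edge. Its stiffish hinge, parallel to y, lies 40 mm below and swings 1.2 rad each way; it starts upright. The tray hangs about level from it however the gripper tilts. The rods lie 50 mm and more below the bar.
- tray_stub (a point): Grip point on the wooden stub at the tray's back: bar 18 mm wide (tray y), 14 high, sticking out 65 mm in tray +x from the back wall. The point lies half-way up it, 42 mm behind the back wall's outer face, 117 mm in +x from the open edge, 39 mm above the tray's underside. Axes as the tray's. With the tray on the deck it reaches beyond the box's +x side.
- rod0_centre (a point): Centre of one of three alike green wax rods, 12 mm in diameter and 120 mm long, 14 g, along its y axis; starts lying in the tray.
- rod1_centre (a point): Centre of one of three alike green wax rods, 12 mm in diameter and 120 mm long, 14 g, along its y axis; starts lying in the tray.
- rod2_centre (a point): Centre of one of three alike green wax rods, 12 mm in diameter and 120 mm long, 14 g, along its y axis; starts lying in the tray.
- sprue_base: Bystander: round black rubber base with a cone, 90 mm in diameter, 45 mm high; origin at the middle of its underside.
- wax_tin: Bystander: round aluminium tin of white wax, 48 mm in diameter, 20 mm high; origin at the middle of its underside.
- jar: Bystander: glass jar, 64 mm in diameter, about 75 mm high; origin at the middle of its underside.
- carver: Bystander: wax carving tool lying on the bench along its x axis, 135 mm long, 9 mm high; origin under the middle of its wooden handle.
Mind the look-alikes: they are no part of the job. What is shaped like the part that bears rod2_centre but black or white is not meant. What is shaped like the part that bears rod1_centre but black or white is not meant.

How it is judged:
By the outcome, as a careful person would: the job done as asked, in the order asked, and still so for the second after the job is handed in, with the robot touching nothing.
It also fails if it takes over 64 s, if anything falls off the work surface, if the arm or the gripper's body presses on something with over 40 N, if the wrist force passes 120 N, or if a joint passes its speed limit or range.

## Working session

There is one attempt and no reset: what is moved stays moved. The work goes in short steps, each a Python script; the robot and the scene stay as the last script left them, time stands still between calls to the robot, and variables do not carry over. Pictures are saved under pics/ and viewed, and the job is handed in when it is done.

```bash
ls; mkdir -p pics
python3 - <<'E'
from rig import bot
import cv2,numpy as np
for n in ["scene","top","wrist"]:
    c=bot.read_camera(n); cv2.imwrite(f"pics/{n}0.png",c["image"]); np.savez(f"pics/{n}0.npz",**c)
    print(n,{k:v for k,v in c.items() if k not in("image","depth")}, (c["depth"]>0).mean())
s=bot.read_state();print(s["clock"],s["ft_force"],s["tool_rot"])
E
```

```text
pics
scene {'fovy': 54.74111839209645, 'cx': 321.03925835967874, 'cy': 239.31415230891528, 'eye': array([923.32930284, 591.44519657, 671.64038185]), 'attitude': array([-0.11871227,  0.24739274,  0.8715504 , -0.40633007])} 0.9959147135416667
top {'fovy': 51.565401680632554, 'cx': 317.6757528425014, 'cy': 228.80548942114197, 'eye': array([ 375.71865523,  -10.86971587, 1105.09368867]), 'attitude': array([-0.05144249,  0.71283259, -0.69647034,  0.06443941])} 0.9957584635416666
wrist {'fovy': 63.71104060717786, 'cx': 322.2712577900079, 'cy': 243.18932726147017, 'mount': array([[ 9.99999228e-01,  1.00087188e-03,  7.36497241e-04,
         3.40672886e-01],
       [-3.82151956e-04, -3.16265824e-01,  9.48670534e-01,
        -1.23591483e+02],
       [ 1.18242657e-03, -9.48670083e-01, -3.16265198e-01,
         8.27651502e+01],
       [ 0.00000000e+00,  0.00000000e+00,  0.00000000e+00,
         1.00000000e+00]])} 0.9959016927083333
0.15 [-0.60913302 -0.23705649  0.15149696] [-0.59574902  0.59602877  0.38041478 -0.38094278]
```

View pics/scene0.png

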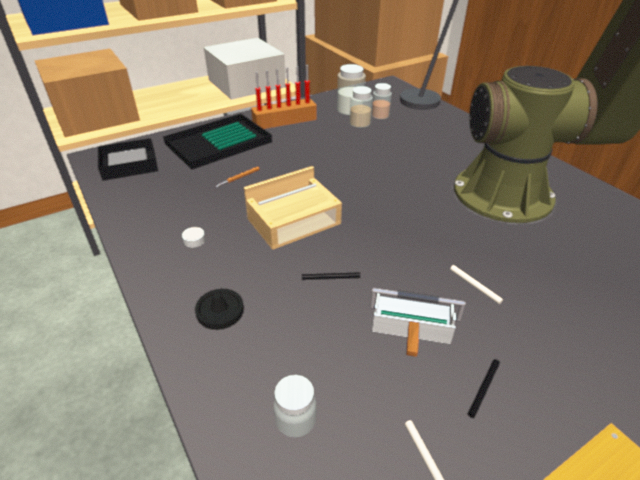

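View pics/top0.png

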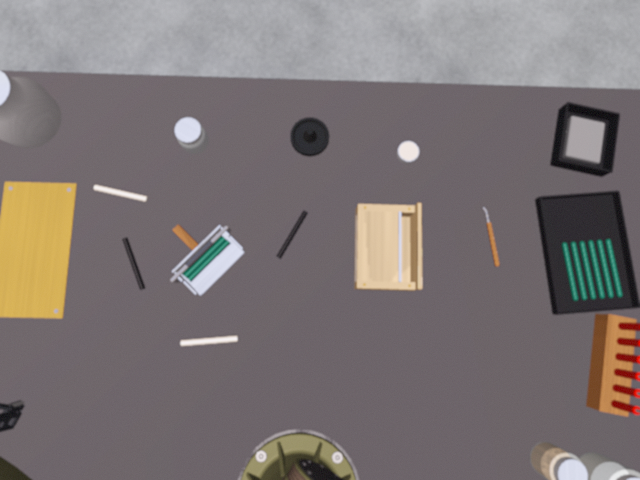

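View pics/wrist0.png

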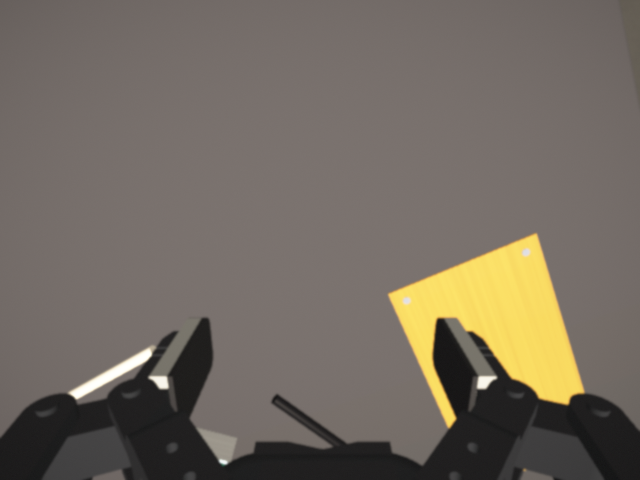

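```bash
cat > h.py <<'E'
import numpy as np, cv2
from scipy.spatial.transform import Rotation as R
def q2R(q): return R.from_quat([q[1],q[2],q[3],q[0]]).as_matrix()
def R2q(M):
    q=R.from_matrix(M).as_quat(); return [q[3],q[0],q[1],q[2]]
def cam(c,pos=None,rot=None):
    f=240/np.tan(np.radians(c["fovy"])/2)
    if "eye" in c: return f,q2R(c["attitude"]),np.array(c["eye"])
    T=c["mount"]; Rt=q2R(rot); return f,Rt@T[:3,:3],Rt@T[:3,3]+np.array(pos)
def ray(c,uv,pos=None,rot=None):
    f,Rm,e=cam(c,pos,rot); uv=np.atleast_2d(uv).astype(float)
    d=np.c_[(uv[:,0]-c["cx"])/f,(uv[:,1]-c["cy"])/f,np.ones(len(uv))]
    return e,d@Rm.T
def onplane(c,uv,z,pos=None,rot=None):
    e,d=ray(c,uv,pos,rot); return e+d*((z-e[2])/d[:,2:3])
def cloud(c,pos=None,rot=None):
    v,u=np.mgrid[0:480,0:640]; e,d=ray(c,np.c_[u.ravel(),v.ravel()],pos,rot)
    return (e+d*c["depth"].reshape(-1,1)).reshape(480,640,3)
def project(c,P,pos=None,rot=None):
    f,Rm,e=cam(c,pos,rot); q=(np.atleast_2d(P)-e)@Rm
    return np.c_[q[:,0]/q[:,2]*f+c["cx"],q[:,1]/q[:,2]*f+c["cy"]]
E
python3 - <<'E'
from h import *
c=dict(np.load("pics/top0.npz")); P=cloud(c)
print(P[400,300],P[300,300],P[240,380],P[262,208],P[100,100])
hsv=cv2.cvtColor(c["image"],cv2.COLOR_BGR2HSV)
im=c["image"]
cv2.imwrite("pics/crop_tray.png",cv2.resize(im[215:305,160:255],None,fx=6,fy=6,interpolation=cv2.INTER_CUBIC))
cv2.imwrite("pics/crop_box.png",cv2.resize(im[195:300,345:435],None,fx=5.5,fy=5.5,interpolation=cv2.INTER_CUBIC))
# heights
z=P[...,2]
def show(a,b,c_,d,n):
    zz=np.clip(z[a:b,c_:d]*2,0,255).astype(np.uint8); cv2.imwrite(n,cv2.resize(cv2.applyColorMap(zz,2),None,fx=5.5,fy=5.5,interpolation=cv2.INTER_NEAREST))
show(195,300,345,435,"pics/z_box.png"); 
# box: top view footprint of z>50
m=(z>50)&(z<110); m[:, :345]=0; m[:,435:]=0; m[:190]=0;m[310:]=0
pts=P[m]; print(len(pts),cv2.minAreaRect(pts[:,:2].astype(np.float32)))
for lo,hi in((55,65),(80,95)):
    q=pts[(pts[:,2]>lo)&(pts[:,2]<hi)]; print(lo,len(q),np.median(q[:,2]),cv2.minAreaRect(q[:,:2].astype(np.float32)),q.mean(0))
E
```

```text
[188.24656601   0.43201977   0.572629  ] [3.99145990e+02 6.20712628e+00 3.39348618e-01] [ 528.2711011  -161.67675858   58.94670803] [476.05185682 207.99060025  22.85594504] [8.50738335e+02 4.85124137e+02 3.93006437e-01]
4531 ((516.617431640625, -177.6796875), (131.0164031982422, 180.3309326171875), 89.67967224121094)
55 3817 60.21770263361191 ((516.7296752929688, -173.76559448242188), (180.33592224121094, 123.06243133544922), 0.04827837646007538) [ 515.36896105 -162.21162469   60.21657973]
80 407 89.46707436703798 ((515.577392578125, -238.4102020263672), (9.6426420211792, 177.79576110839844), 89.7802963256836) [ 511.67579415 -237.83890794   89.09870071]
```

View pics/crop_tray.png

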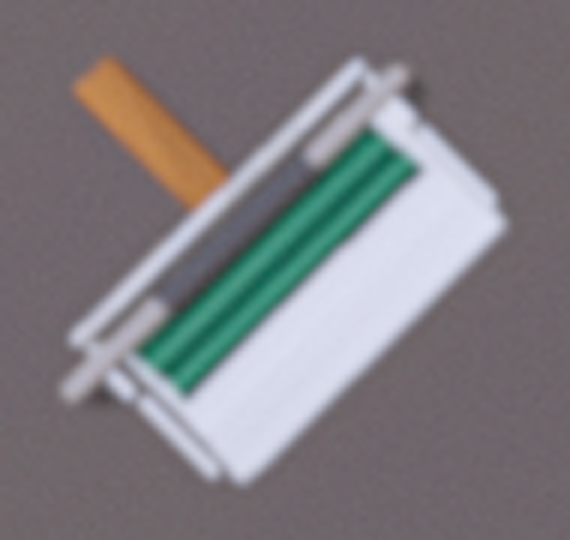

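View pics/crop_box.png

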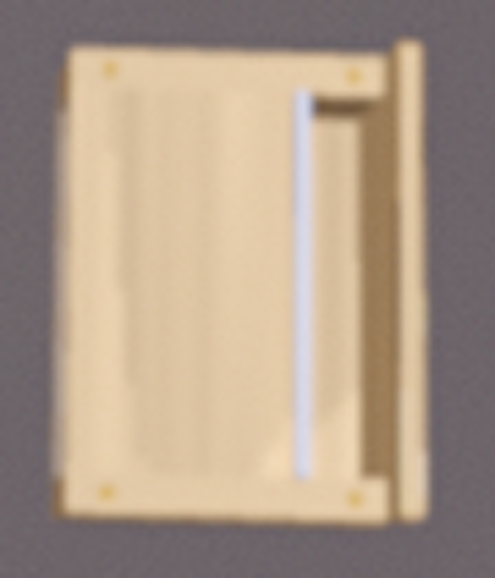

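Run:
```python
from h import *
c=dict(np.load("pics/top0.npz")); P=cloud(c); im=c["image"]; hsv=cv2.cvtColor(im,cv2.COLOR_BGR2HSV)
def yaw(v): return np.degrees(np.arctan2(v[1],v[0]))
def roi(m,a,b,x0,x1):
    o=np.zeros_like(m); o[a:b,x0:x1]=m[a:b,x0:x1]; return o
def fit(m,z):
    v,u=np.nonzero(m); q=onplane(c,np.c_[u,v],z)[:,:2].astype(np.float32)
    r=cv2.minAreaRect(q); mu=q.mean(0); w,V=np.linalg.eigh(np.cov((q-mu).T)); return len(u),mu,r,yaw(V[:,1])
H,S,V=cv2.split(hsv)
# ridge: whitish
m=roi((S<40)&(V>190),200,295,392,408); print("ridge",fit(m,65))
m=roi(P[...,2]>78,190,305,400,435); print("stop",fit(m,90))
m=roi((S>25)&(V>120),190,305,345,435); print("boxall",fit(m,60))
# tray
m=roi((H>5)&(H<20)&(S>120),215,260,165,202); print("stub",fit(m,46))
m=roi((S<60)&(V<120)&(P[...,2]>70),215,305,160,250); print("bar",fit(m,89))
m=roi((P[...,2]>70),215,305,160,250); print("bail depth",fit(m,89))
print(P[250,200],P[250,198])
m=roi((H>65)&(H<95)&(S>100),215,305,160,255); print("rods",fit(m,25))
for n,uv in (("lipends",[[160+505/6,215+225/6],[160+240/6,215+485/6]]),):
    q=onplane(c,np.array(uv)-0.4,16); print(n,q,yaw(q[1]-q[0]),q.mean(0),np.linalg.norm(q[0]-q[1]))
```

```text
ridge (278, array([ 514.8485 , -202.17952], dtype=float32), ((516.4386596679688, -202.1757049560547), (6.444396495819092, 149.5160369873047), 89.66260528564453), np.float64(179.7872676324617))
stop (453, array([ 512.09485, -237.20932], dtype=float32), ((505.82135009765625, -235.27777099609375), (69.19522857666016, 224.39027404785156), 89.66254425048828), np.float64(179.62286807416817))
boxall (5719, array([ 514.5789 , -178.02751], dtype=float32), ((518.6077270507812, -179.7163848876953), (192.09292602539062, 147.13427734375), 0.5508093237876892), np.float64(178.15488721034077))
stub (213, array([527.37555, 256.5424 ], dtype=float32), ((527.53857421875, 256.642333984375), (59.0864143371582, 14.935212135314941), 47.13901901245117), np.float64(47.19384062978521))
bar (220, array([489.14346, 213.91704], dtype=float32), ((471.2744140625, 212.48239135742188), (160.730224609375, 165.98934936523438), 82.5666275024414), np.float64(135.66753120405093))
bail depth (423, array([488.74554, 214.19875], dtype=float32), ((471.2744140625, 212.48239135742188), (160.730224609375, 165.98934936523438), 82.5666275024414), np.float64(136.69787633516165))
[494.08238541 212.20494814  89.64277872] [494.36631075 217.01318331  86.36432013]
rods (538, array([484.97012, 212.66194], dtype=float32), ((484.54052734375, 213.07603454589844), (22.406288146972656, 113.30889129638672), 46.797637939453125), np.float64(136.64107629396827))
lipends [[500.32559374 132.35294026  16.        ]
 [403.81842167 223.30693727  16.        ]] 136.6967806006692 [452.0720077  177.82993877  16.        ] 132.6132113846102
```

```bash
cat >> h.py <<'E'
def down(yawdeg,tilt=0):
    # jaws along horizontal yaw; tilt: rotate tool about jaw axis
    a=np.radians(yawdeg); X=np.array([np.cos(a),np.sin(a),0]); Y=np.array([0,0,-1.]); Z=np.cross(X,Y)
    M=np.c_[X,Y,Z]; return R2q(R.from_rotvec(X*np.radians(tilt)).as_matrix()@M)
TY=46.8; BAIL=np.array([488.0,214.8,83.])
SY=89.7; SLOT=np.array([516.3,-219.7,60.])
EX=np.array([np.cos(np.radians(SY)),np.sin(np.radians(SY)),0]); EZ=np.array([0,0,1.]); EY=np.cross(EZ,EX)
LIPX=18.5
def slotpt(x,y,z): return SLOT+EX*x+EY*y+EZ*z
E
python3 - <<'E'
from h import *
from rig import bot
f=lambda j: None if j is None else np.round(j,2)
for o in(0,180):
    print(o,"pick",f(bot.ik(BAIL+[0,0,80],down(TY+o))),f(bot.ik(BAIL,down(TY+o))))
    print("place",f(bot.ik(slotpt(LIPX+51.5,0,83),down(SY+o))))
# stub: jaws along EY (yaw SY+90)
piv=lambda: slotpt(LIPX+5,0,0)
for o in(90,-90):
  for t0 in(-25,0,25):
    for th in (0,43):
      a=np.radians(th); x=112*np.cos(a)-39*np.sin(a); z=112*np.sin(a)+39*np.cos(a)
      p=slotpt(LIPX+5+x,0,z); 
      # tray tilt raising back: rotation about -EY
      M=R.from_rotvec(-EY*a).as_matrix()@q2R(down(SY+o,t0))
      print(o,t0,th,np.round(p),"tooldir",np.round(M[:,1],2),"Z",np.round(M[:,2],2),f(bot.ik(p,R2q(M))))
E
```

```text
0 pick [ 0.35  0.35  1.67 -0.    1.12 -0.47] [ 0.35  0.46  1.72 -0.    0.96 -0.47]
place [-0.35  0.39  1.67 -0.    1.08 -1.92]
180 pick None None
place [-0.35  0.39  1.67 -0.    1.08  1.23]
90 -25 0 [517. -84.  99.] tooldir [ 0.    0.42 -0.91] Z [-0.   -0.91 -0.42] [-0.4   0.5   1.68  0.44  1.17  2.53]
90 -25 43 [ 517. -141.  165.] tooldir [ 0.    0.93 -0.37] Z [-0.   -0.37 -0.93] [-0.66  0.72  1.46  0.86  1.82  2.31]
90 0 0 [517. -84.  99.] tooldir [ 0. -0. -1.] Z [-0.01 -1.   -0.  ] None
90 0 43 [ 517. -141.  165.] tooldir [ 0.    0.68 -0.73] Z [-0.   -0.73 -0.68] [-0.58  0.55  1.53  0.61  1.54  2.39]
90 25 0 [517. -84.  99.] tooldir [-0.   -0.42 -0.91] Z [-0.   -0.91  0.42] None
90 25 43 [ 517. -141.  165.] tooldir [ 0.    0.31 -0.95] Z [-0.   -0.95 -0.31] None
-90 -25 0 [517. -84.  99.] tooldir [-0.   -0.42 -0.91] Z [ 0.    0.91 -0.42] [-0.05  0.44  1.77 -0.53  0.98  0.27]
-90 -25 43 [ 517. -141.  165.] tooldir [ 0.    0.31 -0.95] Z [0.   0.95 0.31] [-0.45  0.41  1.6   0.3   1.28 -0.56]
-90 0 0 [517. -84.  99.] tooldir [ 0.  0. -1.] Z [0.01 1.   0.  ] [-0.23  0.42  1.74  0.    0.98 -0.23]
-90 0 43 [ 517. -141.  165.] tooldir [ 0.    0.68 -0.73] Z [0.   0.73 0.68] [-0.58  0.55  1.53  0.61  1.54 -0.75]
-90 25 0 [517. -84.  99.] tooldir [ 0.    0.42 -0.91] Z [0.   0.91 0.42] [-0.4   0.5   1.68  0.44  1.17 -0.61]
-90 25 43 [ 517. -141.  165.] tooldir [ 0.    0.93 -0.37] Z [0.   0.37 0.93] [-0.66  0.72  1.46  0.86  1.82 -0.83]
```

Run:
```python
from h import *
from rig import bot
bot.move_gripper(50,grip_force=50)
bot.move_to(BAIL+[0,0,120],down(TY))
bot.dwell(0.2)
s=bot.read_state(); c=bot.read_camera("wrist"); cv2.imwrite("pics/w1.png",c["image"])
np.savez("pics/w1.npz",pos=s["ee_pos"],rot=s["tool_rot"],**c)
print(s["clock"],s["ee_pos"],s["grip_width"],s["ft_force"])
p,r=s["ee_pos"],s["tool_rot"]
for d in(-35,0,35):
    y=np.array([-np.sin(np.radians(TY)),np.cos(np.radians(TY)),0])
    print(project(c,BAIL+y*d,p,r))
```

```text
2.225 [487.72124168 215.51985103 203.09676254] 50.11262928885916 [-0.44515852 -0.32491311  0.95406082]
[[321.55088276 294.03981542]]
[[321.65004096 246.43609941]]
[[321.75810241 194.5581251 ]]
```

View pics/w1.png

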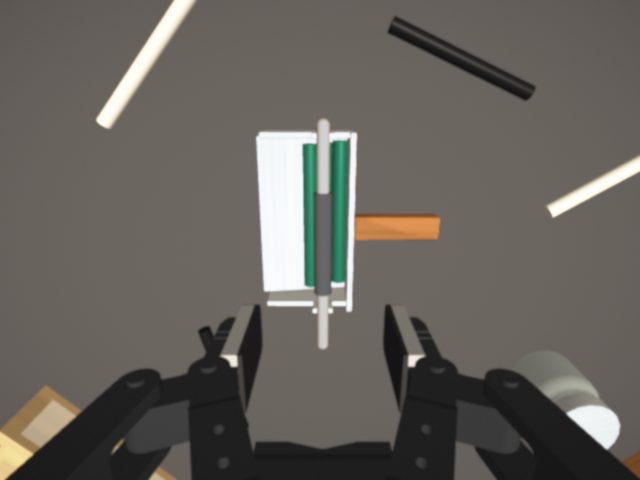

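Run:
```python
from h import *
from rig import bot
print(bot.servo_line(BAIL,attitude=down(TY),speed=120,until_force=8))
s=bot.read_state(); print(s["ee_pos"],s["ft_force"])
bot.move_gripper(0,grip_force=70)
s=bot.read_state(); print("w",s["grip_width"],s["ft_force"])
bot.servo_line(BAIL+[0,0,40],speed=60)
bot.dwell(.3)
s=bot.read_state(); print("w",s["grip_width"],s["ft_force"],s["moment"],s["clock"])
for n in("wrist","scene"):
    c=bot.read_camera(n); cv2.imwrite(f"pics/{n}2.png",c["image"])
    if n=="scene": cv2.imwrite("pics/scene2c.png",cv2.resize(c["image"][220:420,300:560],None,fx=3,fy=3))
```

```text
False
[488.33563871 214.95395264  83.70012257] [ 0.5556624   0.03932119 -0.36859471]
w 9.556941281650852 [-1.9288952  -0.61299658  6.08690623]
w 9.610590415599038 [ 0.39114303 -0.96667505 -5.16615152] [-0.01543814  0.02180581 -0.03182534] 4.9917
```

View pics/wrist2.png

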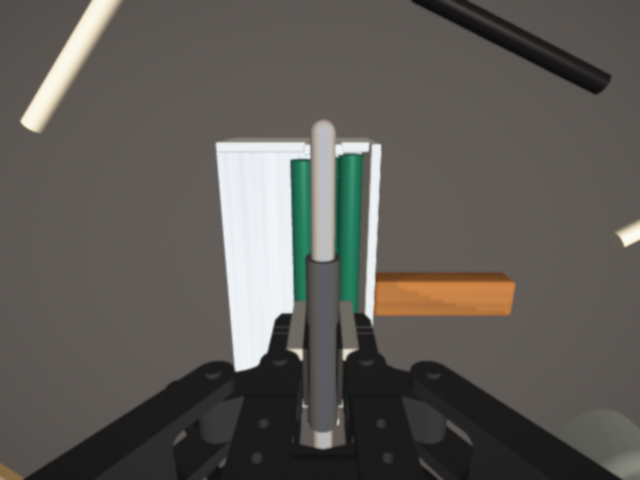

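View pics/scene2c.png

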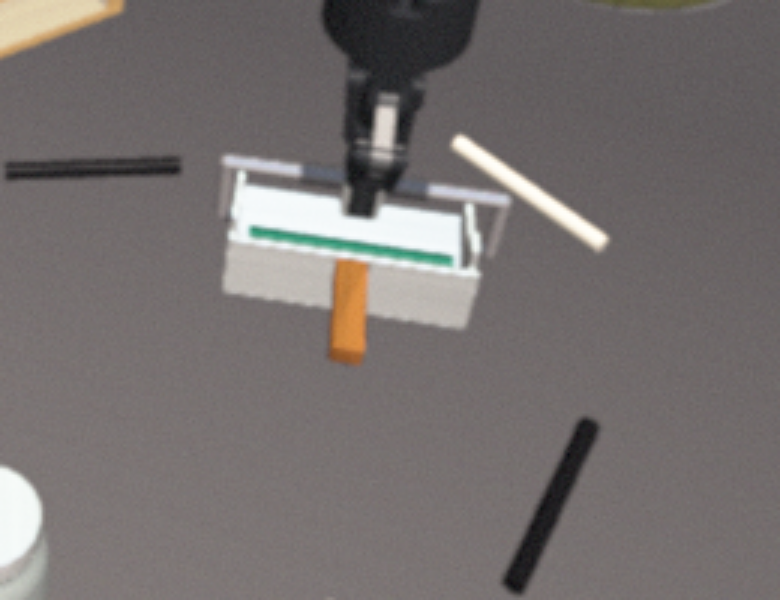

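Run:
```python
from h import *
from rig import bot
bot.servo_line(BAIL+[0,0,140],speed=100)
T=slotpt(LIPX+51.5,0,83)
bot.servo_line(T+[0,0,80],attitude=down(SY),speed=110)
bot.servo_line(T+[0,0,25],speed=60)
bot.dwell(.5)
s=bot.read_state(); print("w",s["grip_width"],s["ft_force"],s["moment"],s["clock"],s["ee_pos"]-T)
for n in("wrist","scene","top"):
    c=bot.read_camera(n); cv2.imwrite(f"pics/{n}3.png",c["image"]);np.savez(f"pics/{n}3.npz",pos=s["ee_pos"],rot=s["tool_rot"],**c)
    if n=="scene": cv2.imwrite("pics/scene3c.png",cv2.resize(c["image"][120:280,200:390],None,fx=4,fy=4,interpolation=2))
    if n=="top": cv2.imwrite("pics/top3c.png",cv2.resize(c["image"][180:310,310:450],None,fx=4.5,fy=4.5,interpolation=2))
```

```text
w 9.687413546534643 [ 0.07834099 -0.66204742 -5.36816843] [-0.01868543 -0.02474268  0.03471402] 11.2833 [ 1.71101835e-02 -7.51819770e-03  2.50421512e+01]
```

View pics/wrist3.png

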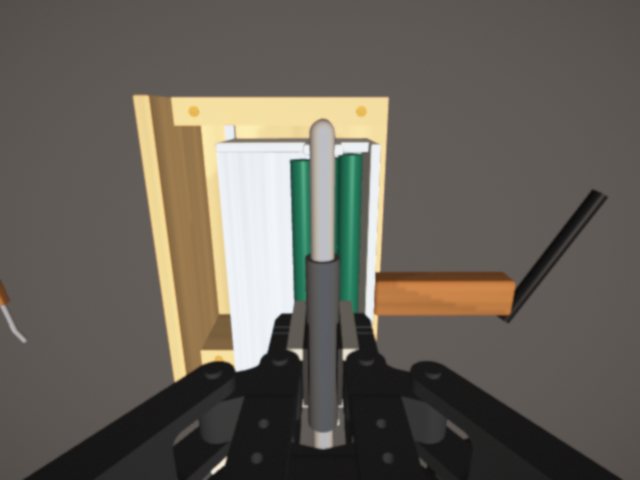

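View pics/scene3c.png

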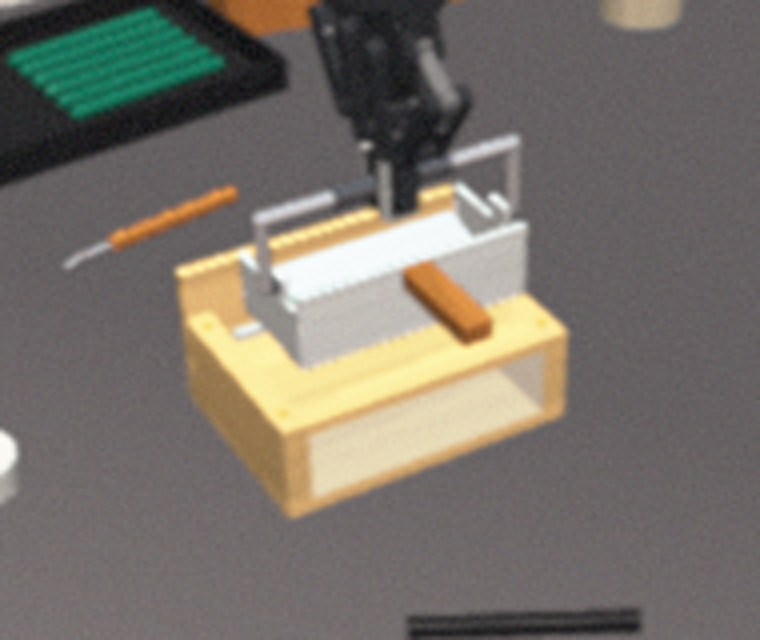

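View pics/top3c.png

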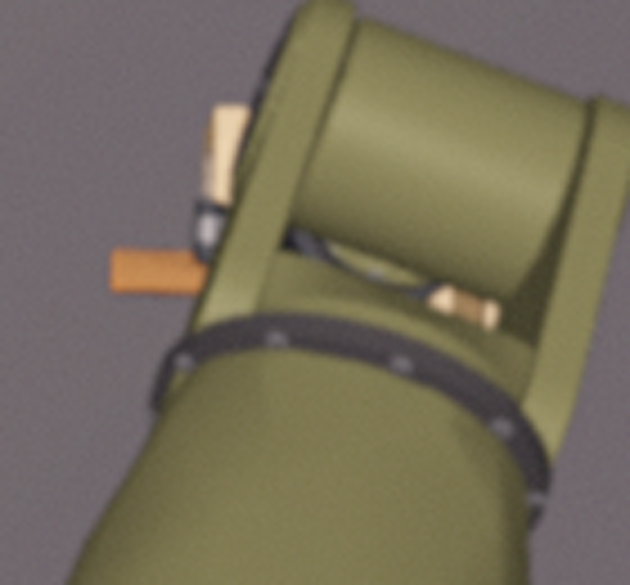

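Run:
```python
from h import *
c=dict(np.load("pics/wrist3.npz")); p,r=c["pos"],c["rot"]
B=np.c_[EX,EY,EZ]
im=c["image"]; cv2.imwrite("pics/w3c.png",cv2.resize(im[85:235,130:400],None,fx=2.9,fy=2.9,interpolation=2))
def s(uv,z): return np.round((onplane(c,uv,z,p,r)-SLOT)@B,1)
print("ridge",s([[226,130],[236,130]],65)); print("stop far/near",s([[135,96],[150,96],[170,370]],90))
print("deck corners",s([[174,98],[388,98]],60))
# model projections
for n,pt in (("ridge far",[15,-75,5]),("ridge far R",[20,-75,5]),("slotfar",[-15,-75,0]),("deckcorner",[107,-90,0]),("stopcorner",[-23,-90,30]),("lip tray far z25",[LIPX,-66,25+16]),("lip mid",[LIPX,0,41]),("backwall top far",[LIPX+75,-66,25+46]),("stub end",[LIPX+140,0,25+46]),("stub near",[LIPX+140,9,25+46])):
    print(n,np.round(project(c,slotpt(*pt),p,r),1))
```

```text
ridge [[16.7 74.   5. ]
 [22.4 74.1  5. ]]
stop far/near [[-20.5  90.9  30. ]
 [-13.1  90.9  30. ]
 [-22.9 -67.5  30. ]]
deck corners [[-12.3  91.1   0. ]
 [107.9  91.2   0. ]]
ridge far [[240.4 356.4]]
ridge far R [[247.6 356.4]]
slotfar [[198.8 352.1]]
deckcorner [[372.7 370.4]]
stopcorner [[174.3 399.9]]
lip tray far z25 [[233.  379.6]]
lip mid [[224.2 276.5]]
backwall top far [[365.6 417.6]]
stub end [[511.5 302.7]]
stub near [[514.6 284.9]]
```

View pics/w3c.png

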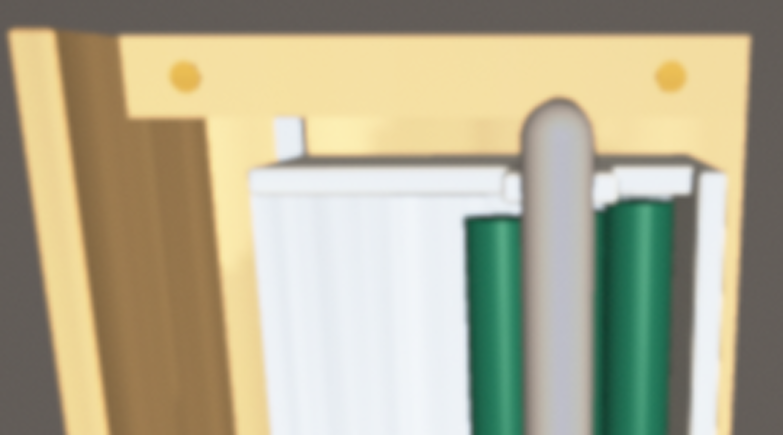

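Run:
```python
from h import *
c=dict(np.load("pics/wrist3.npz")); p,r=c["pos"],c["rot"]
B=np.c_[EX,EY,EZ]; im=c["image"]; g=cv2.cvtColor(cv2.GaussianBlur(im,(3,3),0),cv2.COLOR_BGR2GRAY).astype(float); S=cv2.cvtColor(im,cv2.COLOR_BGR2HSV)[...,1].astype(float)
def s(uv,z): return (onplane(c,uv,z,p,r)-SLOT)@B
def edge(ch,rows,c0,c1,z,sign,n):
    uv=[]
    for v in rows:
        a,b=c0(v),c1(v); d=np.gradient(ch[v])[int(a):int(b)]*sign; k=int(np.argmax(d)); 
        o=0
        if 0<k<len(d)-1: o=.5*(d[k-1]-d[k+1])/(d[k-1]-2*d[k]+d[k+1]+1e-9)
        uv.append([int(a)+k+o,v])
    q=s(np.array(uv),z); l=np.polyfit(q[:,1],q[:,0],1); res=q[:,0]-np.polyval(l,q[:,1]); ok=abs(res)<1; l=np.polyfit(q[ok,1],q[ok,0],1)
    print(n,"x0=%.2f"%l[1],"slope deg %.2f"%np.degrees(np.arctan(l[0])),ok.mean(),q[[0,-1],1].round(), uv[0],uv[-1])
L=lambda u1,v1,u2,v2,o: (lambda v: u1+(u2-u1)*(v-v1)/(v2-v1)+o)
f=lambda *a:(L(*a,-7),L(*a,7))
edge(S,range(105,350),*f(135,96,173,370),90,1,"stop outer(-23)")
edge(S,range(105,330),*f(150,96,187,370),90,1,"stop inner(-15)")
edge(S,range(160,360),*f(218,148,234,370),101,-1,"lip")
edge(S,range(110,255),*f(387,100,381,240),60,-1,"deck+x edge(107)")
edge(g,range(170,255),*f(379,150,376,260),131,-1,"backwall top outer(lip+75)")
```

```text
stop outer(-23) x0=-22.19 slope deg -0.04 1.0 [ 87. -52.] [np.float64(132.58333333331018), 105] [np.float64(168.23684210527563), 349]
stop inner(-15) x0=-14.32 slope deg -0.10 1.0 [ 87. -39.] [np.float64(148.5000000000769), 105] [np.float64(178.74999999996874), 329]
lip x0=19.61 slope deg -0.06 1.0 [ 61. -52.] [np.float64(216.23170731708447), 160] [np.float64(233.77118644067022), 359]
deck+x edge(107) x0=108.79 slope deg -0.17 1.0 [85. -2.] [np.float64(388.4512195122171), 110] [np.float64(381.3000000000133), 254]
backwall top outer(lip+75) x0=97.15 slope deg -0.58 1.0 [61. 24.] [384, 170] [np.float64(380.532258064486), 254]
```

Run:
```python
from h import *
from rig import bot
T=slotpt(LIPX+51.5,0,83)
bot.servo_line(T+[0,0,5],speed=40)
print(bot.servo_line(T+[0,0,-2],speed=15,until_force=3.5))
s=bot.read_state(); print(s["ee_pos"]-T,s["ft_force"],s["clock"])
bot.dwell(.2)
bot.move_gripper(40)
s=bot.read_state(); print(s["ee_pos"]-T,s["ft_force"],s["grip_width"])
bot.servo_line(T+[0,0,120],speed=150)
bot.move_to(slotpt(200,-20,170),down(SY-90,-15))
s=bot.read_state(); print(s["clock"])
for n in("wrist","scene","top"):
    c=bot.read_camera(n); cv2.imwrite(f"pics/{n}4.png",c["image"]);np.savez(f"pics/{n}4.npz",pos=s["ee_pos"],rot=s["tool_rot"],**c)
    if n=="scene": cv2.imwrite("pics/scene4c.png",cv2.resize(c["image"][120:280,200:390],None,fx=4,fy=4,interpolation=2))
    if n=="top": cv2.imwrite("pics/top4c.png",cv2.resize(c["image"][180:310,310:450],None,fx=4.5,fy=4.5,interpolation=2))
```

```text
True
[ 0.14202184 -0.09120902  0.5047921 ] [-1.05743192 -1.1536516   4.71210924] 12.4583
[-0.48383154  0.18988016 -0.56777108] [-0.99869381  0.12782109 -0.25689037] 39.659301559846575
15.7583
```

View pics/wrist4.png

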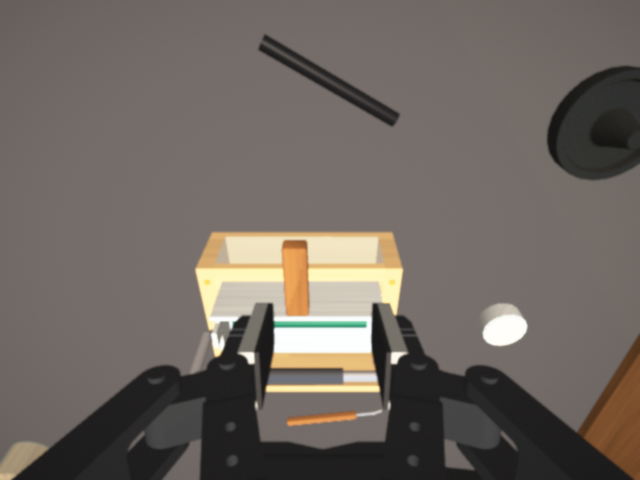

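View pics/scene4c.png

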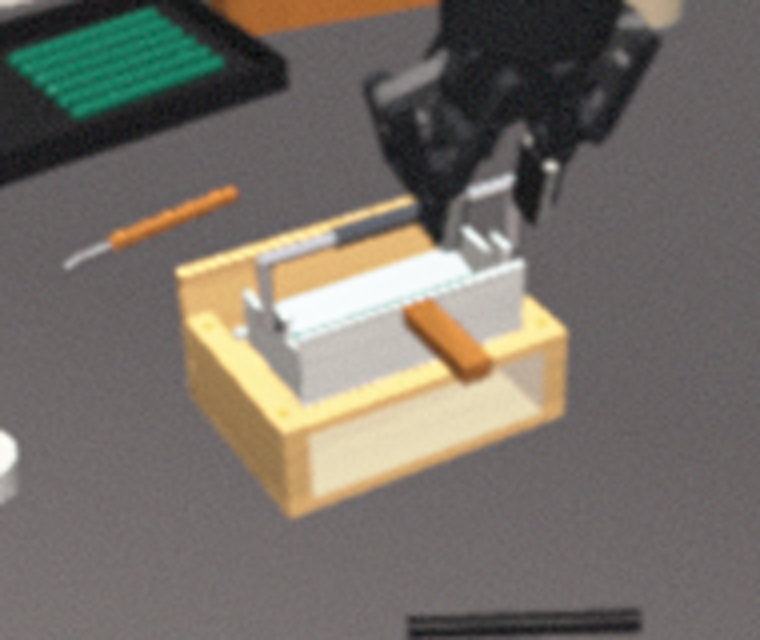

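View pics/top4c.png

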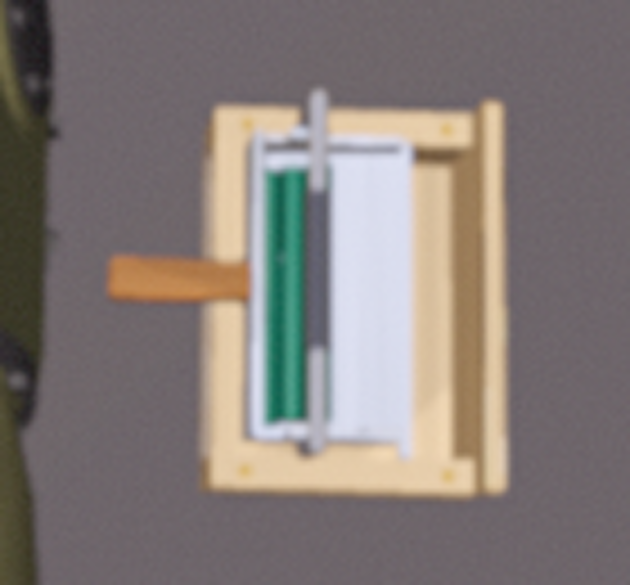

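Run:
```python
from h import *
c=dict(np.load("pics/top4.npz")); im=c["image"]; B=np.c_[EX,EY,EZ]
H,S,V=cv2.split(cv2.cvtColor(im,cv2.COLOR_BGR2HSV)); 
def s(uv,z): return (onplane(c,uv,z)-SLOT)@B
m=np.zeros_like(H,bool); a=(H>5)&(H<16)&(S>130); m[225:255,325:368]=a[225:255,325:368]
v,u=np.nonzero(m); q=s(np.c_[u,v],60+46); r=cv2.minAreaRect(q[:,:2].astype(np.float32)); print("stub",r, "x",q[:,0].min(),q[:,0].max(),"y",q[:,1].mean())
g=cv2.GaussianBlur(S,(3,3),0).astype(float)
def edge(ch,rows,a,b,z,sign,n):
    uv=[]
    for v in rows:
        d=np.gradient(ch[v])[a:b]*sign;k=int(np.argmax(d));o=0
        if 0<k<len(d)-1: o=.5*(d[k-1]-d[k+1])/(d[k-1]-2*d[k]+d[k+1]+1e-9)
        uv.append([a+k+o,v])
    q=s(np.array(uv),z); l=np.polyfit(q[:,1],q[:,0],1); ok=abs(q[:,0]-np.polyval(l,q[:,1]))<2; l=np.polyfit(q[ok,1],q[ok,0],1)
    print(n,"x0 %.2f"%l[1],"deg %.2f"%np.degrees(np.arctan(l[0])),ok.mean())
edge(g,range(215,275),396,408,76,1,"lip")
edge(g,range(213,275),361,371,106,-1,"back(lip+75)")
edge(g,range(210,280),414,428,90,-1,"stop outer -23?")
edge(g,range(215,275),350,360,60,1,"deck edge 107")
# lip corners
print(s([[310+413/4.5-.4,180+140/4.5-.4],[310+413/4.5-.4,180+455/4.5-.4]],76).round(1))
```

```text
stub ((126.89044952392578, 1.1659350395202637), (59.18830871582031, 16.409738540649414), 1.6858110427856445) x 97.34788425572337 156.5934329538972 y 1.0001549726029033
lip x0 14.55 deg -0.03 1.0
back(lip+75) x0 97.00 deg -0.13 1.0
stop outer -23? x0 -25.22 deg 0.04 0.37142857142857144
deck edge 107 x0 112.75 deg -0.09 0.8666666666666667
[[ 15.5 -73.2  16. ]
 [ 15.6  74.7  16. ]]
```

Run:
```python
from h import *
from rig import bot
bot.move_to(slotpt(70,0,203),down(SY)); bot.dwell(.15)
s=bot.read_state(); c=bot.read_camera("wrist"); cv2.imwrite("pics/w5.png",c["image"]);np.savez("pics/w5.npz",pos=s["ee_pos"],rot=s["tool_rot"],**c); print(s["clock"])
```

```text
17.8083
```

View pics/w5.png

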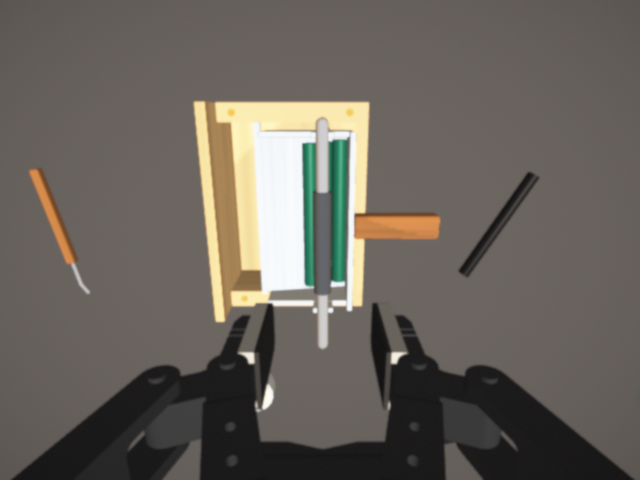

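Run:
```python
from h import *
c=dict(np.load("pics/w5.npz")); p,r=c["pos"],c["rot"]; B=np.c_[EX,EY,EZ]
H,S,V=cv2.split(cv2.cvtColor(c["image"],cv2.COLOR_BGR2HSV))
m=np.zeros_like(H,bool); a=(H>5)&(H<18)&(S>150); m[205:250,357:445]=a[205:250,357:445]
v,u=np.nonzero(m); q=(onplane(c,np.c_[u,v],106,p,r)-SLOT)@B
print(cv2.minAreaRect(q[:,:2].astype(np.float32)), q.min(0),q.max(0)); print(u.min(),u.max(),v.min(),v.max())
print(project(c,[slotpt(18.5+75,9,46),slotpt(18.5+140,9,46),slotpt(18.5+140,-9,46)],p,r))
```

```text
((127.9088134765625, 2.9303393363952637), (61.29026794433594, 18.012300491333008), 0.05444210395216942) [97.25585507 -6.10443724 46.        ] [158.55346545  11.96128959  46.        ]
357 438 214 237
[[351.9027807  217.76670708]
 [438.64046785 217.84919724]
 [436.36859722 240.68624266]]
```

```bash
cat >> h.py <<'E'
T0=-20; YC=1.5
PIV=slotpt(LIPX+5,YC,0)
G0=slotpt(LIPX+117,YC,39); Q0=q2R(down(SY-90,T0))
def tip(deg,lift=0.):
    M=R.from_rotvec(-EY*np.radians(deg)).as_matrix()
    return PIV+M@(G0-PIV)+EZ*lift, R2q(M@Q0)
E
python3 - <<'E'
from h import *
from rig import bot
for d in(0,7,14,21,28,35,43): 
    P,q=tip(d); assert bot.ik(P,q) is not None
pre=G0-Q0[:,1]*70
bot.move_gripper(45,grip_force=70)
bot.move_to(pre,down(SY-90,T0))
print(bot.servo_line(G0,speed=80,until_force=8))
s=bot.read_state(); print(s["clock"],s["ee_pos"]-G0,s["ft_force"])
c=bot.read_camera("wrist"); cv2.imwrite("pics/w6.png",c["image"])
c=bot.read_camera("scene"); cv2.imwrite("pics/scene6c.png",cv2.resize(c["image"][120:280,200:390],None,fx=4,fy=4,interpolation=2))
E
```

```text
False
20.9 [0.2660205  0.08532374 0.43119822] [-0.73260088  0.12496884  0.24607135]
```

View pics/w6.png

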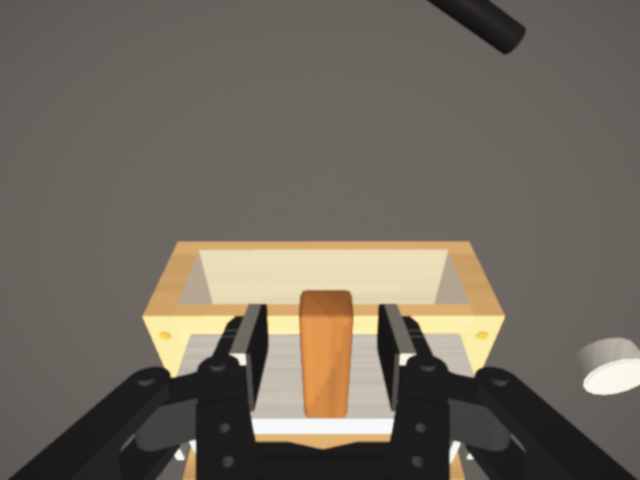

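View pics/scene6c.png

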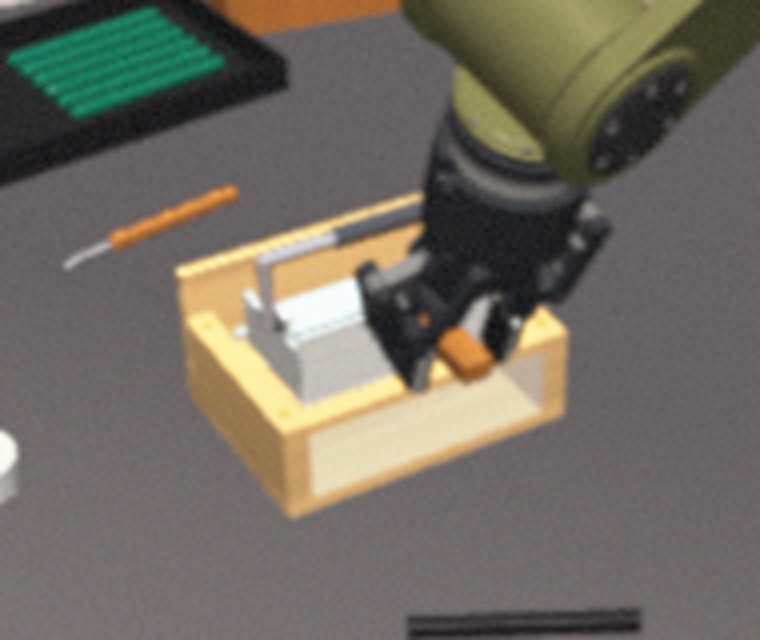

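```bash
sed -i 's/YC=1.5/YC=0.3/' h.py
python3 - <<'E'
from h import *
from rig import bot
bot.servo_line(G0,attitude=down(SY-90,T0),speed=20)
bot.move_gripper(0,grip_force=80); bot.dwell(.1)
s=bot.read_state(); print("closed",s["clock"],s["ee_pos"]-G0,s["ft_force"],s["grip_width"])
f0=s["ft_force"]
P,q=tip(3,.6); bot.servo_line(P,attitude=q,speed=25); s=bot.read_state(); print(3,s["ee_pos"]-P,s["ft_force"])
c=bot.read_camera("wrist"); cv2.imwrite("pics/w7.png",c["image"])
c=bot.read_camera("scene"); cv2.imwrite("pics/scene7c.png",cv2.resize(c["image"][120:280,200:390],None,fx=4,fy=4,interpolation=2))
E
```

```text
closed 21.7083 [0.10249384 0.02229587 0.18618484] [-1.07024896  1.81013893  3.58028963] 16.83090532250269
3 [-0.17254802 -0.11054647 -0.31711879] [ 0.47792789 -0.0622256  -2.54036075]
```

View pics/w7.png

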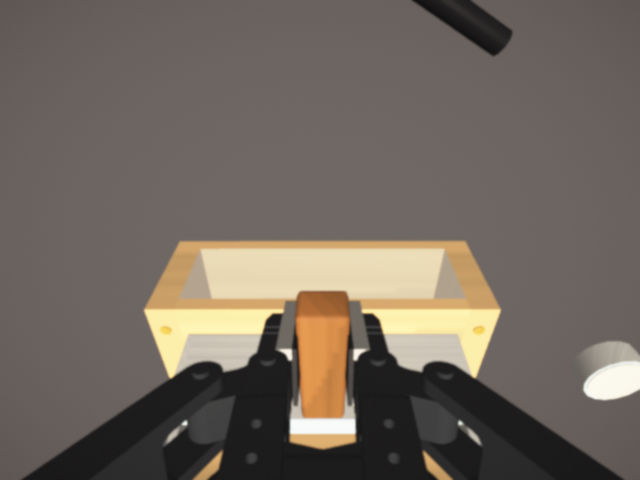

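View pics/scene7c.png

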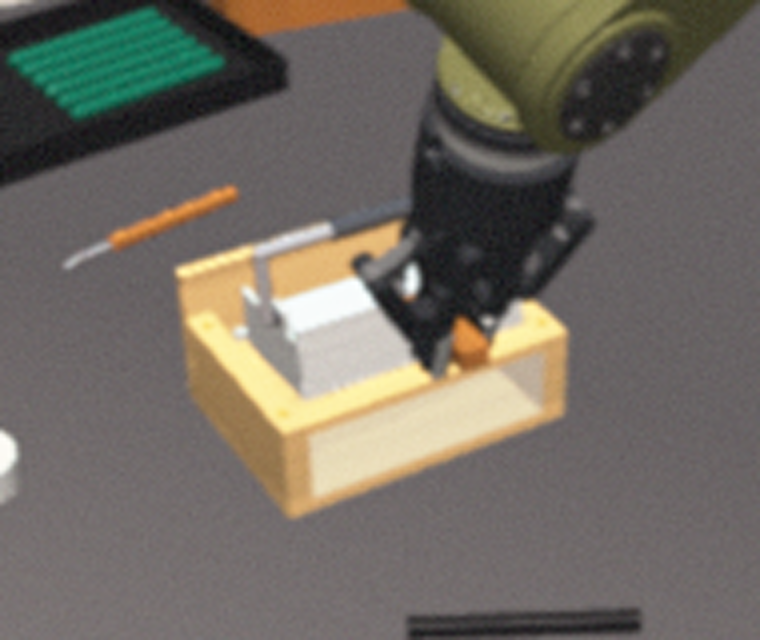

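Good grip on the stub; the tray turns with it. Now the tip.

Run:
```python
from h import *
from rig import bot
for d,v in((9,40),(16,45),(23,45),(30,45),(37,45),(43.5,40)):
    P,q=tip(d,.6); bot.servo_line(P,attitude=q,speed=v); s=bot.read_state(); print(d,np.round(s["ee_pos"]-P,2),np.round(s["ft_force"],1),s["grip_width"])
bot.dwell(.8)
s=bot.read_state(); print(s["clock"],s["ft_force"])
for n in("scene","top","wrist"):
    c=bot.read_camera(n); cv2.imwrite(f"pics/{n}8.png",c["image"])
    if n=="scene": cv2.imwrite("pics/scene8c.png",cv2.resize(c["image"][120:280,200:390],None,fx=4,fy=4,interpolation=2))
    if n=="top": cv2.imwrite("pics/top8c.png",cv2.resize(c["image"][180:310,310:450],None,fx=4.5,fy=4.5,interpolation=2))
```

```text
9 [-0.21 -0.06 -0.35] [ 0.3 -1.1 -3.6] 17.03887103218711
16 [-0.22  0.12 -0.5 ] [-0.1 -0.3 -3.9] 16.920001199364446
23 [-0.21  0.19 -0.52] [ 0.2 -0.4 -2.5] 16.774175662400715
30 [-0.2   0.22 -0.5 ] [-0.4 -0.2 -4.5] 16.5825065513636
37 [-0.12  0.24 -0.4 ] [-0.5 -0.9 -3.8] 16.45211331774582
43.5 [-0.    0.24 -0.19] [ 0.4  0.2 -3.7] 16.77116790343816
25.875 [-0.56998372  0.38728212 -4.39244696]
```

View pics/scene8c.png

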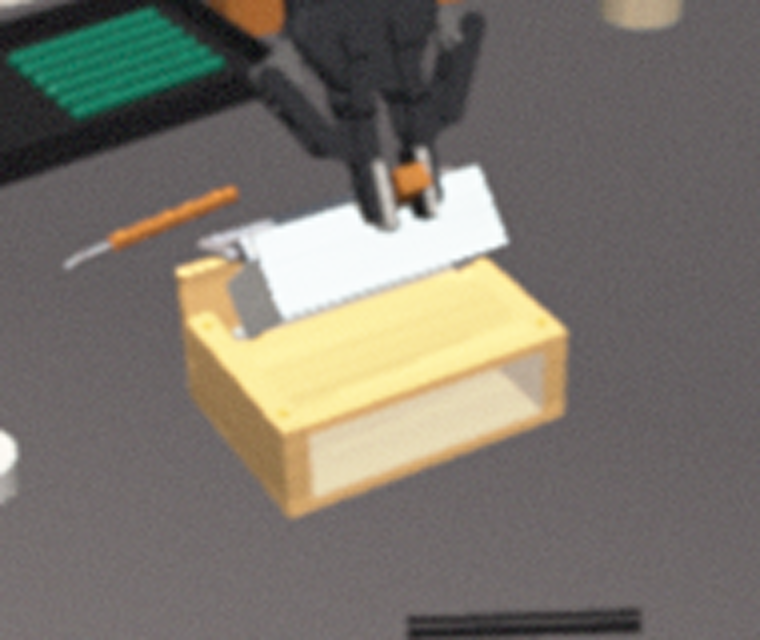

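View pics/top8c.png

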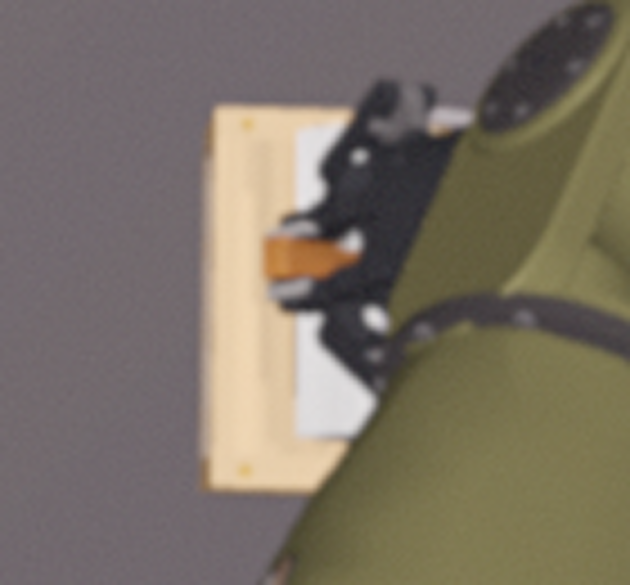

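View pics/wrist8.png

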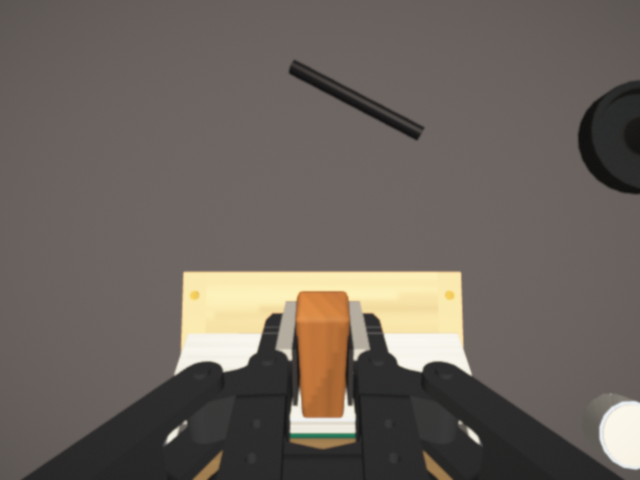

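Run:
```python
from h import *
from rig import bot
s=bot.read_state(); c=bot.read_camera("wrist"); p,r=s["ee_pos"],s["tool_rot"]
B=np.c_[EX,EY,EZ]
P=(cloud(c,p,r)-SLOT)@B
for v in range(420,452,2): print(v,c["image"][v,305],c["image"][v,335],np.round(P[v,305]),np.round(P[v,335]))
cv2.imwrite("pics/w9c.png",cv2.resize(c["image"][400:480,240:400],None,fx=5,fy=5,interpolation=2))
```

```text
420 [237 238 238] [236 237 237] [44.  9. 82.] [44. -4. 82.]
422 [208 221 226] [207 220 226] [43.  9. 81.] [42. -4. 80.]
424 [210 223 228] [209 223 228] [41.  9. 79.] [17. -6. 13.]
426 [224 235 239] [224 235 239] [16. 12. 12.] [16. -6. 12.]
428 [221 232 237] [222 233 238] [14. 12. 11.] [14. -6. 11.]
430 [224 235 239] [224 235 239] [12. 12.  9.] [12. -6.  9.]
432 [191 211 205] [190 210 204] [11. 12.  8.] [11. -6.  8.]
434 [104 133  62] [104 134  62] [ -9.  14. -41.] [-10.  -8. -41.]
436 [ 86 114  40] [ 85 113  38] [-11.  14. -41.] [-11.  -8. -41.]
438 [ 76 108 105] [ 75 109 105] [-13.  14. -43.] [-13.  -8. -42.]
440 [ 80 122 155] [ 79 122 154] [-14.  14. -42.] [-14.  -8. -41.]
442 [ 83 127 161] [ 82 127 161] [-14.  14. -38.] [-14.  -8. -39.]
444 [ 76 114 143] [ 82 126 159] [-14.  14. -36.] [-14.  -8. -36.]
446 [50 60 70] [ 64  88 109] [ 67.   5. 162.] [-14.  -8. -31.]
448 [44 44 45] [45 46 49] [ 66.   5. 162.] [ 66.  -2. 161.]
450 [44 44 44] [44 44 45] [ 66.   5. 161.] [ 66.  -1. 162.]
```

View pics/w9c.png

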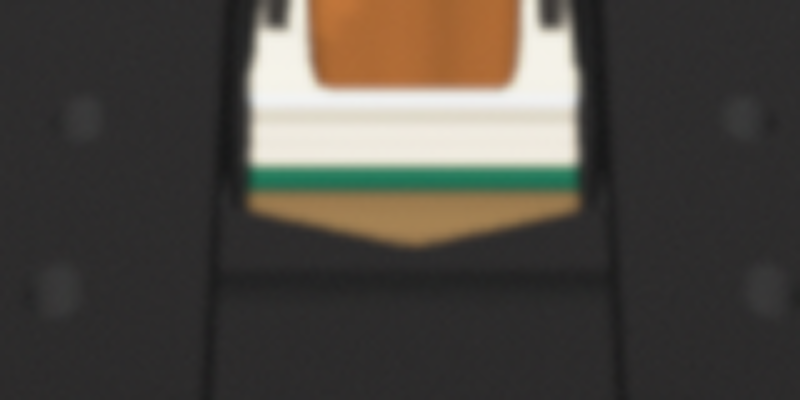

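Run:
```python
from h import *
from rig import bot
for d,l,v in((36,.6,45),(29,.6,50),(22,.6,50),(15,.6,50),(8,.6,45),(3,.5,30),(0,0.2,15)):
    P,q=tip(d,l); bot.servo_line(P,attitude=q,speed=v); s=bot.read_state(); print(d,np.round(s["ee_pos"]-P,2),np.round(s["ft_force"],1))
bot.dwell(.2); s=bot.read_state(); print(s["clock"],s["ft_force"],s["ee_pos"]-G0)
c=bot.read_camera("scene"); cv2.imwrite("pics/scene10c.png",cv2.resize(c["image"][120:280,200:390],None,fx=4,fy=4,interpolation=2))
c=bot.read_camera("wrist"); cv2.imwrite("pics/w10.png",c["image"])
```

```text
36 [0.05 0.11 0.18] [ 0.5 -0.6 -4.3]
29 [ 0.05 -0.17  0.17] [ 0.4  0.2 -4.4]
22 [ 0.09 -0.22  0.22] [ 0.1 -0.2 -3.7]
15 [ 0.13 -0.23  0.31] [-0.4  1.8 -3.1]
8 [ 0.14 -0.25  0.35] [ 0.4 -0.2 -4.1]
3 [ 0.12 -0.2   0.31] [ 0.6  0.  -3.8]
0 [0.08 0.03 0.07] [-0.4 -0.  -1. ]
29.65 [ 0.91867049  0.49287133 -1.67887495] [0.06800852 0.01841685 0.28021667]
```

View pics/scene10c.png

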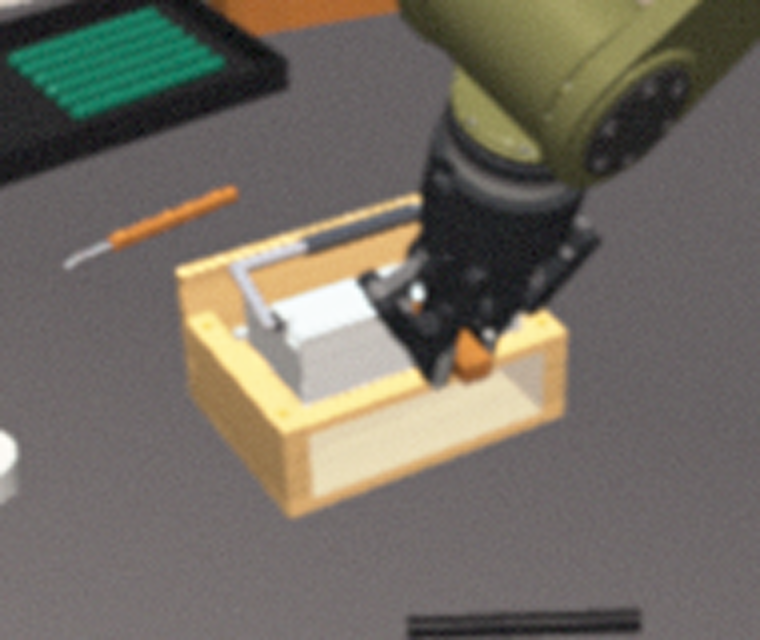

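View pics/w10.png

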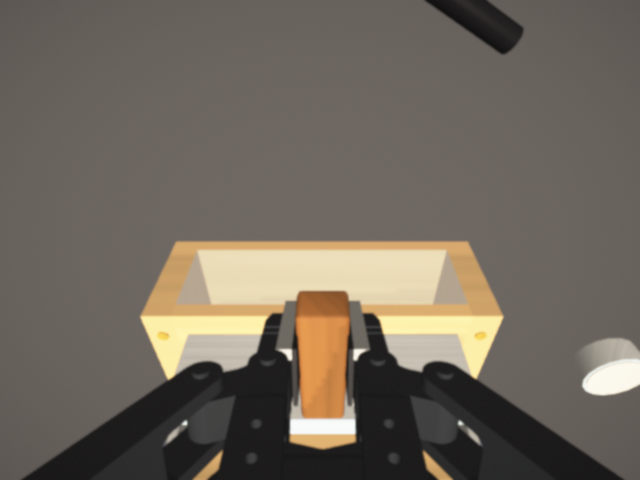

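Run:
```python
from h import *
from rig import bot
bot.servo_line(G0-EZ*0.4,speed=8,until_force=3); bot.dwell(.15)
s=bot.read_state(); print(s["ft_force"],s["ee_pos"]-G0)
bot.move_gripper(45); s=bot.read_state(); print(s["ft_force"],s["grip_width"])
bot.servo_line(G0-Q0[:,1]*90,speed=120)
bot.move_to(slotpt(70,0,203),down(SY)); bot.dwell(.15)
s=bot.read_state(); c=bot.read_camera("wrist"); cv2.imwrite("pics/w11.png",c["image"]);np.savez("pics/w11.npz",pos=s["ee_pos"],rot=s["tool_rot"],**c); print(s["clock"])
bot.move_to([250,250,330],down(SY))
s=bot.read_state(); print(s["clock"])
for n in("scene","top"):
    c=bot.read_camera(n); cv2.imwrite(f"pics/{n}11.png",c["image"])
    if n=="scene": cv2.imwrite("pics/scene11c.png",cv2.resize(c["image"][120:280,200:390],None,fx=4,fy=4,interpolation=2))
    if n=="top": cv2.imwrite("pics/top11c.png",cv2.resize(c["image"][180:310,310:450],None,fx=4.5,fy=4.5,interpolation=2))
```

```text
[-3.00426285  2.39409202  7.31744552] [0.10236892 0.09142612 0.13250826]
[ 0.11576266 -0.54916158 -0.00521293] 44.437152561007814
33.375
35.1917
```

View pics/w11.png

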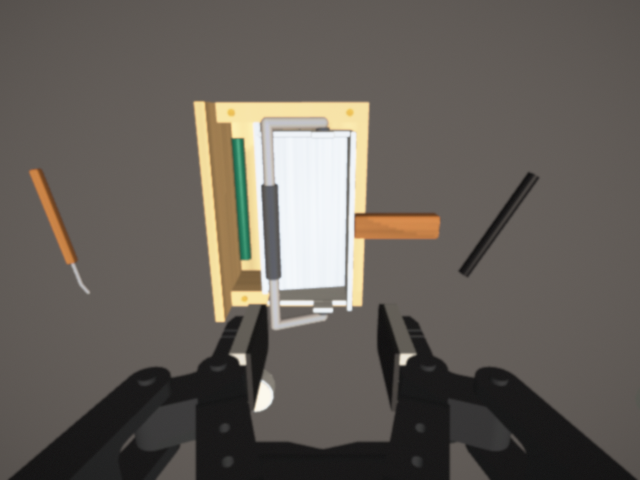

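View pics/scene11c.png

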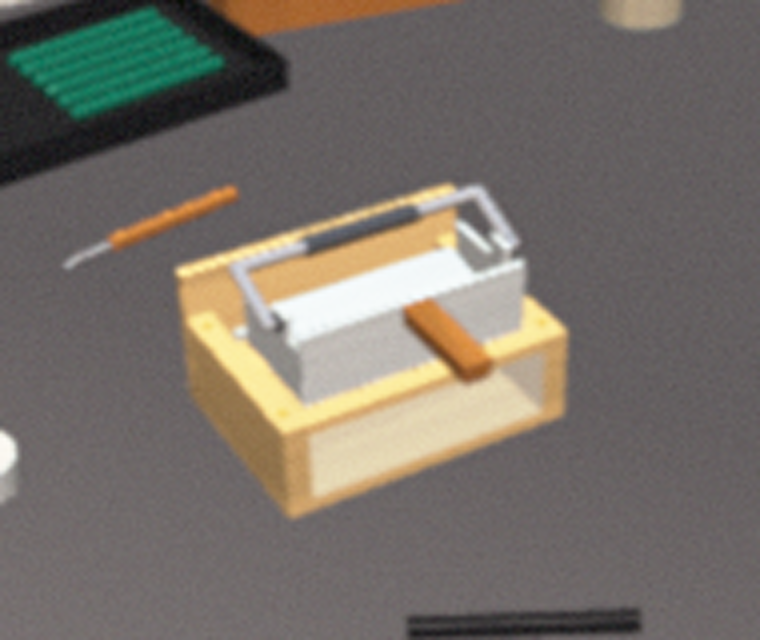

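View pics/top11c.png

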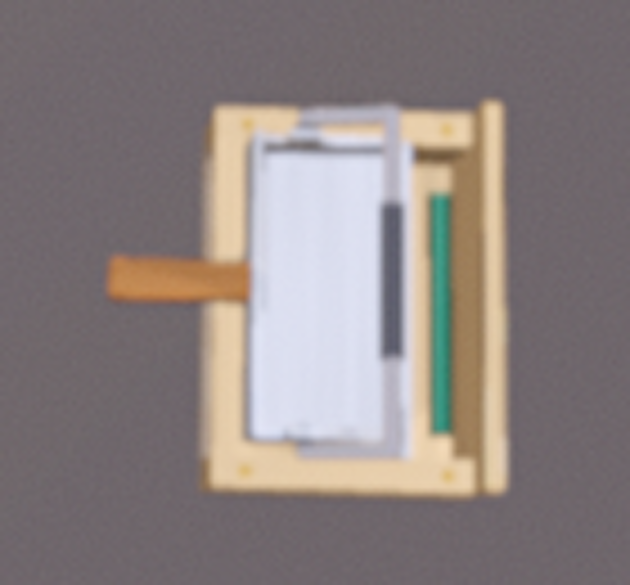

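View pics/top11.png

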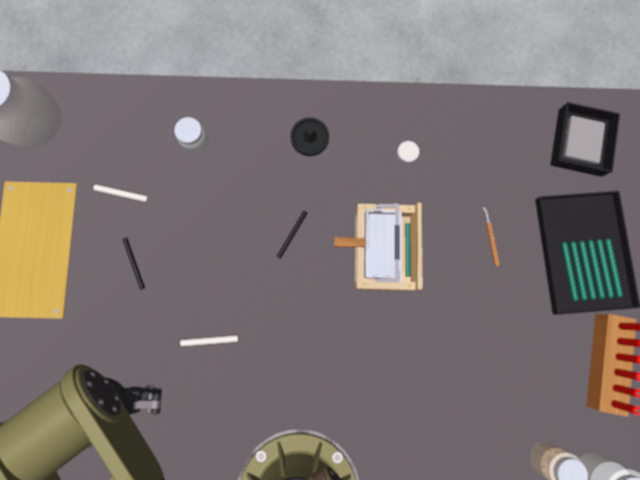

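Run:
```python
from h import *
from rig import bot
done=False
for T in(-55,-45,-65,-35):
  for x in (260,230,300):
    for z in(60,100,140):
      q=down(SY-90,T); P=slotpt(x,0,z)
      j=bot.ik(P,q)
      if j is not None and not done:
        print(T,x,z,np.round(j,2)); done=(P,q)
P,q=done
up=P+np.array([0,0,120]); 
bot.move_to(P+np.array([0,0,60]),q); bot.dwell(.15)
s=bot.read_state(); c=bot.read_camera("wrist"); cv2.imwrite("pics/w12.png",c["image"]); print(s["clock"],s["ee_pos"])
np.savez("pics/w12.npz",pos=s["ee_pos"],rot=s["tool_rot"],**c)
```

```text
-55 260 60 [ 0.34  0.62  1.64 -0.89  1.42  0.75]
36.8333 [517.64390832  40.72443965 180.74043878]
```

View pics/w12.png

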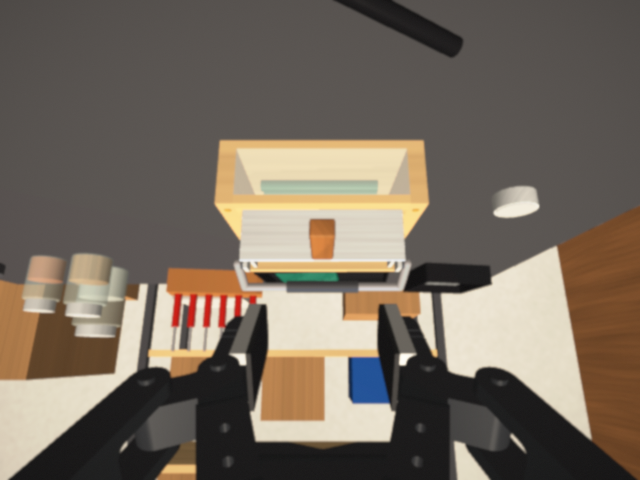

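Run:
```python
from h import *
from rig import bot
c=dict(np.load("pics/w12.npz")); cv2.imwrite("pics/w12c.png",cv2.resize(c["image"][135:300,205:440],None,fx=3.4,fy=3.4,interpolation=2))
B=np.c_[EX,EY,EZ]
for v in(180,187,194): print(v,((onplane(c,[[320,v]],14,c["pos"],c["rot"])-SLOT)@B).round(1), ((onplane(c,[[320,v]],20,c["pos"],c["rot"])-SLOT)@B).round(1))
```

```text
180 [[ 57.1   2.7 -46. ]] [[ 69.4   2.6 -40. ]]
187 [[ 40.6   2.7 -46. ]] [[ 53.6   2.7 -40. ]]
194 [[ 22.8   2.8 -46. ]] [[ 36.3   2.7 -40. ]]
```

View pics/w12c.png

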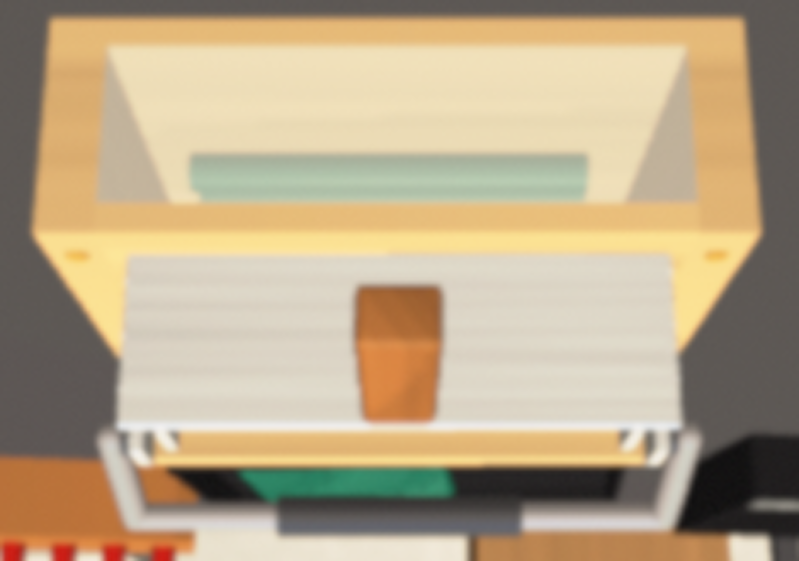

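Run:
```python
from h import *
from rig import bot
s=bot.read_state()
for dz in(100,80,60,40):
  for T in (-75,-70,-65,-60):
    P=slotpt(270,0,dz-20); q=down(SY-90,T)
    if bot.ik(P,q) is not None: ok=(P,q,T,dz)
P,q,T,dz=ok; print(T,dz,P)
bot.servo_line(P,attitude=q,speed=120); bot.dwell(.1)
s=bot.read_state(); c=bot.read_camera("wrist"); print(s["clock"]); cv2.imwrite("pics/w13c.png",cv2.resize(c["image"][60:300,160:480],None,fx=2.5,fy=2.5,interpolation=2))
```

```text
-60 40 [517.71371023  50.29629891  80.        ]
37.9667
```

View pics/w13c.png

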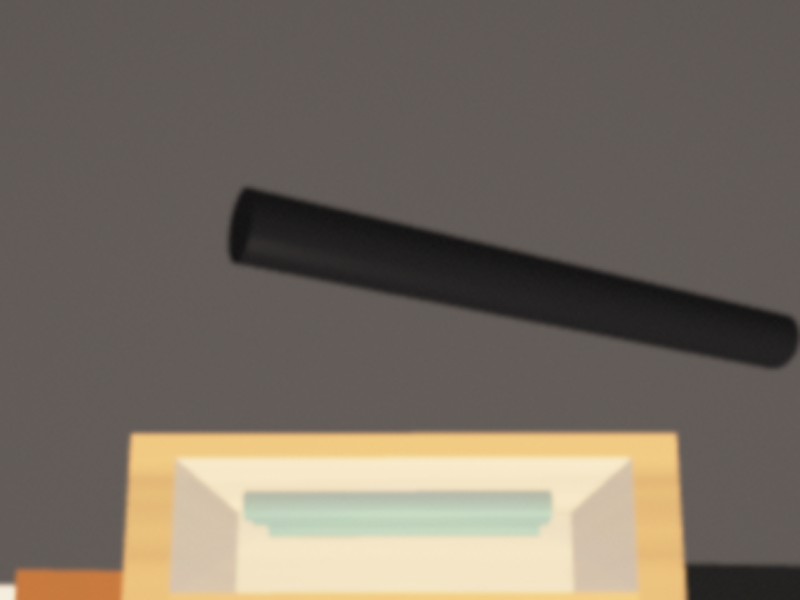

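Run:
```python
from h import *
from rig import bot
s=bot.read_state(); p,r=s["ee_pos"],s["tool_rot"]; c=bot.read_camera("wrist"); im=c["image"]; cv2.imwrite("pics/w14c.png",cv2.resize(im[230:300,210:430],None,fx=3.6,fy=6,interpolation=cv2.INTER_CUBIC))
hsv=cv2.cvtColor(im,cv2.COLOR_BGR2HSV); B=np.c_[EX,EY,EZ]
for v in range(250,280):
    u=np.nonzero((hsv[v,230:410,0]>60)&(hsv[v,230:410,1]>12))[0]
    if len(u)>5: print(v,u.min()+230,u.max()+230,im[v,320],im[v,262],((onplane(c,[[320,v]],20,p,r)-SLOT)@B).round(0)[0][0])
```

```text
(no output)
```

View pics/w14c.png

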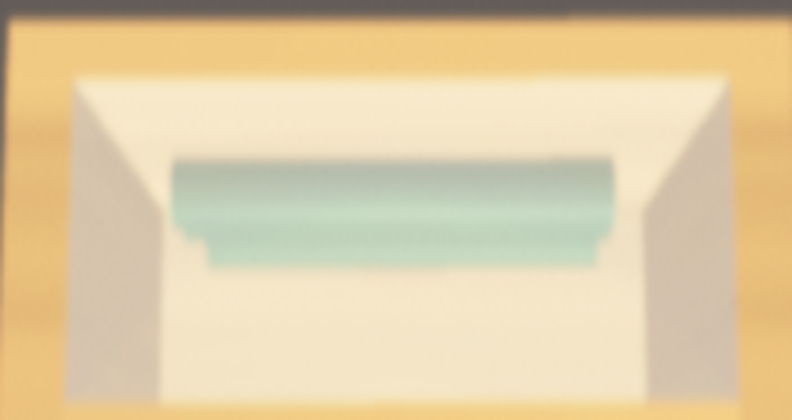

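Run:
```python
from h import *
from rig import bot
s=bot.read_state(); print(s["ee_pos"],s["ft_force"],s["clock"])
bot.servo_line(s["ee_pos"]+np.array([0,0,80.]),speed=120)
c=bot.read_camera("scene"); cv2.imwrite("pics/scene15.png",c["image"])
print(bot.finish_job(),bot.read_state()["clock"])
```

```text
[517.95435578  50.31241638  80.67845926] [-0.11664455 -0.28243306 -0.54780014] 38.0667
the job is handed in; nothing more can be done
the job is handed in; nothing more can be done
```

View pics/scene15.png

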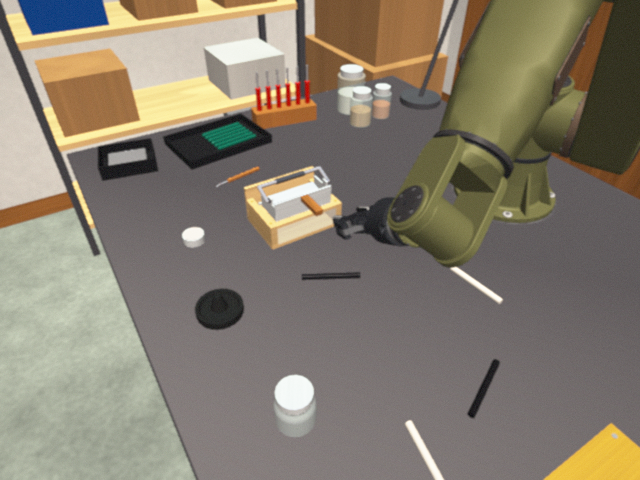

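I carried the tray by its bail onto the deck and let go. I then gripped the stub and tipped the tray to 43.5°. Finally I set it back down level, let go and handed the job in at about 39 s.

**Checks that passed:**
- **Tray placing:** the wrist view just before lowering put the open edge at x ≈ 18–19 mm, with its direction within about 0.2° of the box's. The view after release matched the one at pick-up.
- **Rods:** the wrist and top views show the tray floor empty. One rod is visible through the slot. The view through the clear panel shows three stepped outlines in the box, though the middle one is mostly hidden behind the front one.
- **Tray at the end:** after the last release the wrist view again matched the earlier one. The bail is left leaning forward over the tray's open edge.
- **Bystanders:** they look unmoved in the final top and scene pictures, and the gripper was clear of everything.

**Checks that disagreed or failed:**
- The edge fits from the top camera after placing gave the open edge at 14.5 and 22 mm. I put this down to the white ridge blending with the edge and to poor edges in that picture, and relied on the wrist view.
- The stub's sideways offset came out between 0 and 3 mm depending on the view. I centred the gripper on the closest view.
- My colour count of the rods through the clear panel found nothing, so the count of three is by eye.

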